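Clip a sprung hook probe onto a terminal post

ROBOT

A 6-joint arm with a two-finger parallel gripper is mounted at the origin on a cart in front of the work surface, level with it; the furniture and walls round the work are solid. World frame = base frame: x ahead of the robot, y to its left, z up, the work surface at z = 0. Lengths are in m, angles in rad, forces in N, time in s.
With the tool pointing down it reaches from about 0.225 to 0.725 m from the base axis. Payload 3.1 kg.
Tool frame: the origin (TCP) lies midway between the tips of the shut fingers; the grasp point (between the pads) lies 19 mm behind it; z points along the fingers, y is the line along which they close (so a half turn about z gives the same grasp; the last joint's range is limited). The gripper opens to 85 mm and grips with 20 to 120 N. Pads are 22 mm wide; open, the fingers measure 114 mm over their backs; the gripper's body (76 mm by 85 mm) begins 54 mm behind the grasp point. The pads swing forward as they close: fully open they stand 13 mm farther back than shut.
Start: joints at [-1.235, 0.048, 0.099, 1.622, 0, 1.443], TCP at [0.235, -0.47, 0.231] pointing down, gripper open.
Joint ranges: [-2.91, 2.91], [-0.99, 1.94], [-1.21, 1.42], [-2.12, 2.29], [-1.49, 1.47], [-3.14, 3.14]. Speed limits (rad/s): [2.79, 2.79, 3.14, 3.14, 3.14, 3.14].

INTERFACE

Orientations are given as [roll, pitch, yaw] about the fixed x, y, z axes, in that order (R = Rz(yaw) Ry(pitch) Rx(roll)).
In Python, from cell import env, optics gives the robot as it stands.
- The arm moves only by the tool drive_tool, never from a script. Its arguments are lists of equal length, an entry for each row: "fingers": the opening, from 0 (shut) to 1 (fully open); "xyz": the shift along the tool's x, y, z in mm, a list of three; "yaw": the turn about the tool's z in degrees. A call has 1 to 5 rows; each row shifts and turns the commanded pose from where the row before left it, along the tool's axes as they then stand; what a row does not reach is not made up. A row lasts 1/12 s, in which the tool goes at most 41.7 mm and 7.16 degrees, less where a joint would pass 70% of its speed; a pose out of reach is approached as far as the arm can. A call with a gripper value outside its range is refused whole. The fingers move at their own pace and stop on an object; "force" is the grip in N (left out, the last holds). Time passes only in rows, so rows that do not move let the fingers close. It gives the time, the measured TCP pose, the force, the opening and the grip force at its end, in the units of the state.
- env.state(): the state, without advancing time (a new reading comes with each control period).
- optics.grab_frame(name): name is "side" or "top" or "wrist"; returns a dict with "color" (400x640x3 uint8, blue, green, red), "fx", "fy", "cx", "cy" (pixels), "rvec" (rotation vector, rad) and "tvec" (3), from world to camera coordinates, as OpenCV has them; the wrist camera has in their place "hand_eye" (4x4, takes a point from camera to tool coordinates, whose origin is the TCP and whose axes are the flange's). Camera axes: x right, y down, z forward; pixel columns grow to the right and rows downward; lengths in m; the calibration is good to about 2 mm. The wrist camera is an equidistant fisheye: a pixel r from the principal point sees the ray r / f radians off the axis. A picture is of the moment at which its call begins: read the wrist's pose just before it. There is no depth.
- env.job_done(): hands the job in; it is judged then, once.
Trained networks look in a picture, given as the dict that the camera call returned (one of the last four; its "shot" number tells which), for a name from the list of things; names that differ only in an ending like _2 or _b are one class to them, and where a whole thing is asked for, a point or a joint stands for the part that bears it (a point fixed in the world has none). Each returns a list of dicts, best first, with "conf" (0 to 1); they miss things now and then, are a little off and sometimes report something else, mostly with a low value. They report only what shows in the picture. A call takes as long as a camera call.
- optics.search_frame(picture, name): "box" ([left, top, right, bottom] in pixels, round what is visible of it).
- optics.spot_point(picture, name): "location" ([column, row] in pixels: a listed point, or the origin of a listed thing).
The state is a dict: "clock": time; "qpos": joint angles; "joint_vel": joint speeds; "joint_torque": joint torques, N m; "position": TCP position; "eef_rot": TCP orientation; "ft_force": force on the tool from outside, world axes, zero at the start; "wrist_torque": the same for the moment, N m; "grip_width": opening from 0.0 (shut) to 1.0 (fully open); "finger_force": force on a finger pad.
Only numpy, scipy, OpenCV 4.12 (cv2) and the standard library are available. Lean on these libraries where they do the work, as an engineer would, in place of code of your own. Each camera call takes 0.05 s, during which the arm holds its last target. There are 200 camera calls.

TASK

Squeeze the red grabber probe's black plunger so that its steel hook comes out, and lift it off its grey rest like that. Lay it on the large clear part of the green test board, nose and open hook reaching over the grey strip, slide it sideways gently until the brass post is felt in the hook, then let go so that the spring clips the hook onto the post and the probe stays lying flat and square on the board, pointing straight across the slot. Do not force the post, and leave the petri dish, brass weight and eyepiece where they are.

Things in the scene. Friction and masses are not known exactly. Their poses are not given: they have to be found in the camera images.
- probe: Loose red grabber probe, 70 g + 20 g plunger. Origin: centre of the barrel's underside; x runs along the probe to the hook, z up. Barrel x -18 to +24 mm, 24 mm wide, 16 mm tall. It is taken from above by squeezing the red finger plate and the black plunger plate together lengthwise: 58 mm over both relaxed, 46 mm pressed. Keep the fingertips 22 mm or more above the underside.
- finger_plate (a point): Middle of the front face of the upright red plate fixed on the barrel, at probe x = +20 mm, 38 mm above the underside. The plate is 20 mm wide and reaches 50 mm above the underside. One finger goes in front of it.
- plunger_plate (a point): Middle of the rear face of the black plunger plate, at probe x = -38 mm relaxed, -26 mm pressed, 38 mm above the underside. 20 mm wide, 2 to 50 mm above the underside. The other finger goes behind it.
- nose_end (a point): Centre of the flat end of the black nose, 10 mm thick, at probe x = +44 mm, 8 mm above the underside. The hook pulls the post against it.
- plunger (a joint): How far the plunger is pressed and so the hook out, m: 0 relaxed, 0.012 at its firm stop. The spring takes 5.6 N at first, 9.8 N at the stop; a 20 N squeeze holds the probe firmly at the stop. Clipped on the post it reads about 0.004.
- hook_tip (a point): Middle of the hook's cross bar, at probe x = +46.75 mm relaxed, +58.75 mm pressed, 8 mm above the underside. 3.5 mm wire: shank along the probe at y = +5 mm, bar from there to y = -5 mm, where the hook is open (it takes a post from the probe's -y side). Gap from nose to bar 1 mm relaxed, 13 mm pressed. A post touching the shank has its centre at probe y = +0.25 mm.
- test_board: Green plate fixed to the table, 130 x 120 x 10 mm (x, y, z). Origin: centre of the plate's underside; z up. The probe shall lie on its top, pointing along the board's +x, behind the terminal strip and its post (nose and hook pass over the strip).
- terminal_strip: Pale grey strip fixed across the board, 14 x 70 x 2 mm, origin at the centre of its underside, on the plate's top at board x = +35 mm, y = 0; axes as the board's. A brass post, 6 mm thick, 18 mm high above the plate, is clamped in its black slot at an unmeasured place, up to 18 mm to either side (y) of the origin. It gives 0.7 mm per newton sideways: feel for it with some 2 N, no hard push (5 N).
- probe_rest: Fixed grey rest, 70 x 60 mm, in which the probe lies at the start on its 6 mm thick floor between two cheeks 16 mm high. Origin: centre of the floor's underside. Lift the probe straight out.
- petri: Open clear dish, 66 mm wide, 12 mm high, bystander; origin at the centre of its underside.
- brass_weight: Brass weight with a knob, 22 mm wide, 32 mm high, bystander; origin at the centre of its underside.
- eyepiece: Black eyepiece standing upright, 35 mm wide, 47 mm high, bystander; origin at the centre of its underside.

How it is judged:
By the outcome, as a careful person would: the job done as asked, in the order asked, and still so for the second after the job is handed in, with the robot touching nothing.
It also fails if it takes over 51 s, if anything falls off the work surface, if the arm or the gripper's body presses on something with over 40 N, if the wrist force passes 120 N, or if a joint passes its speed limit or range.

## Working session

There is one attempt and no reset: what is moved stays moved. The work goes in short steps, Python scripts to look and compute and a tool call to move; the robot and the scene stay as the last step left them, time stands still between calls to the robot, and variables do not carry over. Pictures are saved under pics/ and viewed, at most 13 in all, crops included, and the job is handed in when it is done.

Besides the shell and the picture viewer there is one more tool, called after "Emit:" as name(argument=value, ...), one argument or row to a line, values as JSON. drive_tool: Moves the arm, as the interface text tells. Its arguments: {"type":"object","properties":{"fingers":{"type":"array"},"xyz":{"type":"array"},"yaw":{"type":"array"},"force":{"type":"number"}},"required":["fingers","xyz","yaw"]}

```bash
mkdir -p pics; ls
cat > h.py <<'E'
import numpy as np, cv2
from cell import env, optics
from scipy.spatial.transform import Rotation as Ro
def ray(p,uv,st=None):
    u,v=uv
    if 'rvec' in p:
        R=cv2.Rodrigues(np.array(p['rvec'],float))[0]; t=np.array(p['tvec'],float).ravel()
        d=np.array([(u-p['cx'])/p['fx'],(v-p['cy'])/p['fy'],1.]); return -R.T@t, R.T@d
    a=np.array([(u-p['cx'])/p['fx'],(v-p['cy'])/p['fy']]); th=np.hypot(*a)
    d=np.array([*(a/max(th,1e-9)*np.sin(th)),np.cos(th)])
    T=np.array(p['hand_eye']); Rw=Ro.from_euler('xyz',st['eef_rot']).as_matrix()
    return Rw@T[:3,3]+np.array(st['position']), Rw@T[:3,:3]@d
def atz(p,uv,z,st=None):
    o,d=ray(p,uv,st); return o+d*(z-o[2])/d[2]
def tri(rs):
    A=np.zeros((3,3));b=np.zeros(3)
    for o,d in rs:
        d=d/np.linalg.norm(d);M=np.eye(3)-np.outer(d,d);A+=M;b+=M@o
    return np.linalg.solve(A,b)
E
cat > a.py <<'E'
from h import *
s=env.state(); print({k:np.round(v,3).tolist() for k,v in s.items()})
P={}
for c in ['top','side','wrist']:
    P[c]=optics.grab_frame(c); cv2.imwrite(f'pics/{c}0.png',P[c]['color'])
hz=dict(finger_plate=.044,plunger_plate=.044,nose_end=.014,hook_tip=.014,probe=.006,test_board=0,terminal_strip=.01,probe_rest=0,petri=0,brass_weight=0,eyepiece=0)
for n,z in hz.items():
    rs=[]
    for c in P:
        r=optics.spot_point(P[c],n)
        if r and r[0]['conf']>.3:
            uv=r[0]['location']; print(n,c,np.round(uv,1),round(r[0]['conf'],2),np.round(atz(P[c],uv,z,s),4)); 
            rs.append(ray(P[c],uv,s))
    if len(rs)>1: print('   tri',np.round(tri(rs),4))
E
python3 a.py
```

```text
pics
{'clock': 0.0, 'qpos': [-1.235, 0.049, 0.098, 1.622, -0.0, 1.443], 'joint_vel': [-0.0, 0.0, -0.003, 0.0, 0.003, -0.001], 'joint_torque': [0.0, -33.879, 32.001, 0.02, -0.0, 0.0], 'position': [0.235, -0.469, 0.23], 'eef_rot': [-3.139, -0.0, 0.464], 'ft_force': [-0.397, -0.76, -0.259], 'wrist_torque': [0.025, 0.007, -0.044], 'finger_force': 0.0, 'grip_width': 1.001}
finger_plate top [338.  227.5] 0.66 [0.5028 0.0974 0.044 ]
finger_plate side [357.8 199. ] 0.62 [0.4922 0.1012 0.044 ]
   tri [0.4976 0.0974 0.042 ]
plunger_plate top [348.  253.6] 0.62 [0.4468 0.076  0.044 ]
plunger_plate side [384.7 191. ] 0.71 [0.4394 0.0637 0.044 ]
   tri [0.4433 0.0767 0.0524]
nose_end top [335.6 222. ] 0.62 [0.5176 0.1017 0.014 ]
nose_end side [340.3 213. ] 0.62 [0.5253 0.1123 0.014 ]
   tri [0.5223 0.1015 0.0058]
hook_tip side [339.5 208.4] 0.52 [0.5286 0.0964 0.014 ]
probe top [340.1 239.7] 0.84 [0.4783 0.0913 0.006 ]
probe side [365.8 210.1] 0.94 [0.4748 0.0834 0.006 ]
   tri [0.4764 0.0916 0.0119]
test_board top [243.9 231.9] 0.65 [0.495 0.311 0.   ]
test_board side [344.6 287.3] 0.57 [0.4981 0.3037 0.    ]
   tri [0.4962 0.3098 0.0061]
terminal_strip top [237.5 213.1] 0.58 [0.537  0.3252 0.01  ]
terminal_strip side [323.5 285.9] 0.85 [0.5323 0.3152 0.01  ]
   tri [0.5336 0.3232 0.0184]
probe_rest top [339.9 236.4] 0.57 [0.4861 0.0915 0.    ]
probe_rest side [364.8 212.4] 0.71 [0.4765 0.0835 0.    ]
   tri [0.4811 0.0919 0.0064]
petri top [299.6 150.9] 0.87 [0.6864 0.186  0.    ]
petri side [254.3 233.8] 0.85 [0.6855 0.1857 0.    ]
   tri [6.859e-01 1.859e-01 2.000e-04]
brass_weight top [239.6 153.7] 0.59 [0.6794 0.3277 0.    ]
brass_weight side [236.8 286.5] 0.65 [0.6771 0.3272 0.    ]
   tri [6.781e-01 3.274e-01 4.000e-04]
eyepiece top [411.6 263.9] 0.62 [ 0.4257 -0.069   0.    ]
eyepiece side [390.2 178.9] 0.56 [ 0.4249 -0.06    0.    ]
   tri [ 0.425  -0.0703 -0.0061]
```

```bash
cd pics; python3 -c "
import cv2,numpy as np
t=cv2.imread('top0.png')[120:310,170:440];s=cv2.imread('side0.png')[130:330,200:470]
t=cv2.resize(t,(800,563),interpolation=2);s=cv2.resize(s,(800,593),interpolation=2)
cv2.imwrite('t0c.png',t);cv2.imwrite('s0c.png',s)"
```

```text
(no output)
```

View pics/t0c.png

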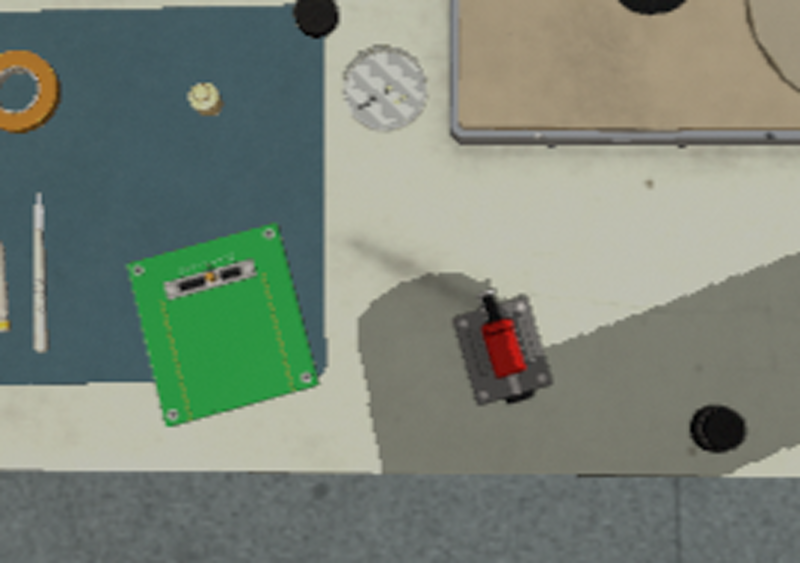

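View pics/s0c.png

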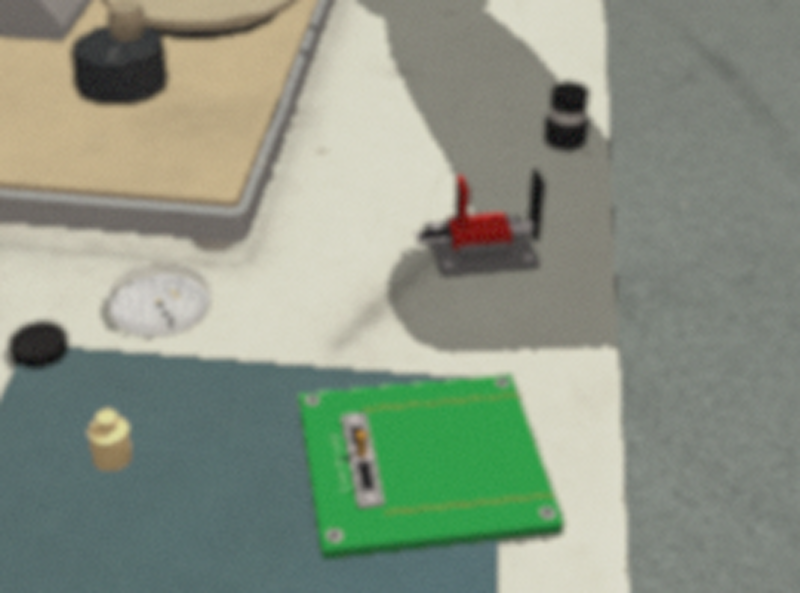

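Top crop: board around (225,325) and turned about 15°, with the post at (212,277) on the strip. The probe lies in its rest at (503,345), hook towards the top. The side crop agrees, with the post at (361,440). I'll move above the probe and look from close.

Emit:
drive_tool(
  fingers=[1, 1, 1, 1, 1],
  xyz=[
    [29.3, -24.6, 2],
    [31.3, -22, 2],
    [33, -19.2, 2],
    [34.5, -16.3, 2],
    [35.8, -13.3, 2],
  ],
  yaw=[-4.9, -4.9, -4.9, -4.9, -4.9],
)

```text
clock: 2.22
position: [0.3111, -0.2928, 0.2213]
eef_rot: [3.141, -0.0, 0.895]
ft_force: [0.8, 0.4, -0.7]
grip_width: 1.002
finger_force: 0.0
```

Emit:
drive_tool(
  fingers=[1, 1, 1, 1, 1],
  xyz=[
    [36.8, -10.2, 2],
    [37.5, -7, 2],
    [38, -3.8, 2],
    [38.2, -0.5, 2],
    [38.1, 2.7, 2],
  ],
  yaw=[-4.9, -4.9, -4.9, -4.9, -4.9],
)

```text
clock: 2.63
position: [0.3872, -0.1174, 0.2115]
eef_rot: [3.14, 0.0, 1.323]
ft_force: [0.9, -0.0, -0.4]
grip_width: 0.997
finger_force: 0.0
```

Emit:
drive_tool(
  fingers=[1, 1, 1, 1, 1],
  xyz=[
    [37.7, 6, 2],
    [37.1, 9.2, 2],
    [36.2, 12.3, 2],
    [35, 15.4, 2],
    [33.5, 18.3, 2],
  ],
  yaw=[-4.9, -4.9, -4.9, -4.9, -4.9],
)

```text
clock: 3.05
position: [0.4632, 0.0582, 0.2015]
eef_rot: [3.141, 0.0, 1.751]
ft_force: [0.1, -0.0, 0.1]
grip_width: 0.998
finger_force: 0.0
```

Emit:
drive_tool(
  fingers=[1, 1, 1],
  xyz=[
    [31.9, 21.1, 0],
    [0, 0, 0],
    [0, 0, 0],
  ],
  yaw=[-4.9, 0, 0],
)

```text
clock: 3.3
position: [0.478, 0.093, 0.2009]
eef_rot: [-3.141, 0.0, 1.836]
ft_force: [-0.4, 0.3, -0.4]
grip_width: 0.999
finger_force: 0.0
```

```bash
cat > b.py <<'E'
from h import *
import sys
s=env.state(); print({k:np.round(s[k],4).tolist() for k in ('clock','position','eef_rot','qpos','ft_force')})
P={'wrist':optics.grab_frame('wrist'),'top':optics.grab_frame('top')}
for c in P: cv2.imwrite(f'pics/{c}1.png',P[c]['color'])
hz=dict(finger_plate=.044,plunger_plate=.044,nose_end=.014,hook_tip=.014,probe=.006,probe_rest=0,test_board=0,terminal_strip=.01)
for n,z in hz.items():
    r=optics.spot_point(P['wrist'],n)
    for q in r[:1]: print(n,np.round(q['location'],1),round(q['conf'],2),np.round(atz(P['wrist'],q['location'],z,s),4))
# board rect by green mask
for c in P:
    h=cv2.cvtColor(P[c]['color'],cv2.COLOR_BGR2HSV); m=cv2.inRange(h,(45,120,60),(75,255,255))
    cs,_=cv2.findContours(m,0,1)
    if not cs: continue
    k=max(cs,key=cv2.contourArea)[:,0]
    w=np.array([atz(P[c],q,.01,s)[:2] for q in k],np.float32)
    (cx,cy),(a,b),an=cv2.minAreaRect(w); print('board',c,cx,cy,a,b,an)
E
python3 b.py
```

```text
{'clock': 3.3, 'position': [0.478, 0.093, 0.2009], 'eef_rot': [-3.1405, 0.0001, 1.8358], 'qpos': [0.0545, -0.0549, -0.0639, 1.5628, -0.0003, 1.3603], 'ft_force': [-0.3707, 0.2547, -0.3561]}
finger_plate [339.7 181.2] 0.71 [0.5005 0.0953 0.044 ]
plunger_plate [281.3 180.7] 0.88 [0.4434 0.0804 0.044 ]
nose_end [360.9 175.2] 0.68 [0.5258 0.1005 0.014 ]
hook_tip [361.4 172.4] 0.81 [0.5254 0.1037 0.014 ]
probe [320.4 175.4] 0.59 [0.4832 0.0862 0.006 ]
probe_rest [319.1 171.1] 0.91 [ 0.4809  0.0892 -0.    ]
terminal_strip [519.3  39.5] 0.71 [0.6705 0.322  0.01  ]
board wrist 0.5106410980224609 0.27641430497169495 0.12985825538635254 0.06012653186917305 17.089813232421875
board top 0.5015923380851746 0.30820053815841675 0.12935329973697662 0.12097886204719543 16.025402069091797
```

View pics/wrist1.png

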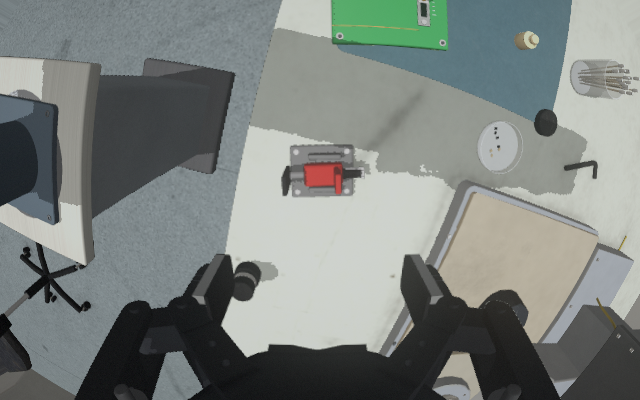

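The wrist view shows the probe in its rest at (322,175), in line with the tool, with nothing in the way of the fingers. I'll go down part way and check again.

Emit:
drive_tool(
  fingers=[1, 1, 1, 1, 1],
  xyz=[
    [-4.2, -3.8, 25],
    [0, 0, 30],
    [0, 0, 30],
    [0, 0, 15],
    [0, 0, 0],
  ],
  yaw=[0.3, 0, 0, 0, 0],
)

```text
clock: 4.22
position: [0.4717, 0.0858, 0.0966]
eef_rot: [-3.133, -0.002, 1.826]
ft_force: [-1.1, -0.6, -1.1]
grip_width: 1.001
finger_force: 0.0
```

```bash
sed -i 's/1.png/2.png/' b.py; python3 b.py
```

```text
{'clock': 4.2167, 'position': [0.4717, 0.0858, 0.0966], 'eef_rot': [-3.133, -0.0019, 1.8262], 'qpos': [0.0399, -0.0475, -0.2643, 1.3627, 0.0, 1.3552], 'ft_force': [-1.0917, -0.601, -1.0883]}
finger_plate [363.6 214.4] 0.71 [0.5011 0.0967 0.044 ]
plunger_plate [279.5 215.5] 0.63 [0.4454 0.0811 0.044 ]
nose_end [391.  200.2] 0.95 [0.5263 0.103  0.014 ]
hook_tip [389.6 199.3] 0.83 [0.525  0.1034 0.014 ]
probe [236.7 323.2] 0.72 [ 0.425  -0.0656  0.006 ]
probe_rest [336.2 195.4] 0.75 [ 0.4852  0.0913 -0.    ]
board wrist 0.518329381942749 0.25465118885040283 0.13158735632896423 0.027913790196180344 23.258426666259766
board top 0.5015600323677063 0.3082138001918793 0.1294325888156891 0.12101995199918747 15.971220970153809
```

View pics/wrist2.png

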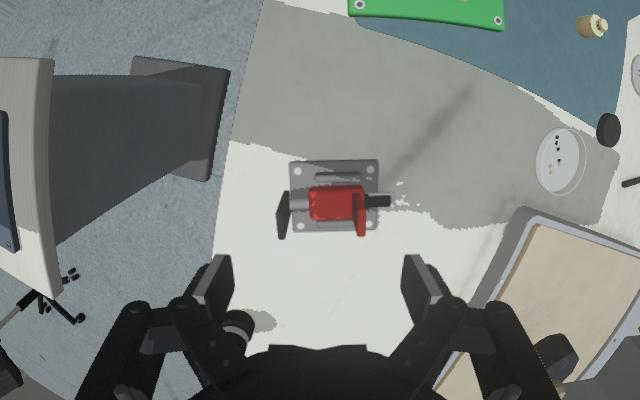

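The probe sits at (337,203), as expected, and the measured distance between the plates is 57.7 mm (58 given). I'll let the arm settle before correcting.

Emit:
drive_tool(
  fingers=[1, 1, 1],
  xyz=[
    [0, 0, 0],
    [0, 0, 0],
    [0, 0, 0],
  ],
  yaw=[0, 0, 0],
)

```text
clock: 4.97
position: [0.4754, 0.0863, 0.1014]
eef_rot: [3.142, -0.0, 1.827]
ft_force: [0.0, 0.1, 0.3]
grip_width: 0.999
finger_force: 0.0
```

```bash
python3 b.py | grep -v board
```

```text
{'clock': 4.9667, 'position': [0.4754, 0.0863, 0.1014], 'eef_rot': [3.1416, -0.0, 1.8269], 'qpos': [0.0406, -0.0497, -0.2569, 1.3636, 0.0, 1.3553], 'ft_force': [0.0173, 0.0935, 0.2717]}
finger_plate [356.3 211.9] 0.86 [0.5009 0.0959 0.044 ]
plunger_plate [273.6 216.5] 0.57 [0.4455 0.0778 0.044 ]
nose_end [381.8 196.4] 0.84 [0.524  0.1032 0.014 ]
hook_tip [385.8 197. ] 0.91 [0.5274 0.1035 0.014 ]
probe [327.8 196.5] 0.57 [0.4832 0.0895 0.006 ]
probe_rest [326.5 194.1] 0.86 [0.4823 0.0894 0.    ]
terminal_strip [547.8 155.9] 0.34 [0.6752 0.1832 0.01  ]
```

Emit:
drive_tool(
  fingers=[1, 1, 1, 1, 1],
  xyz=[
    [2, 1.3, 15],
    [0, 0, 20],
    [0, 0, 20],
    [0, 0, 13],
    [0, 0, 5],
  ],
  yaw=[-1, 0, 0, 0, 0],
)

```text
clock: 5.88
position: [0.474, 0.0884, 0.0257]
eef_rot: [-3.137, -0.001, 1.844]
ft_force: [-0.5, 0.4, 0.2]
grip_width: 1.001
finger_force: 0.0
```

Emit:
drive_tool(
  fingers=[1, 1, 1],
  xyz=[
    [0, 0, 0],
    [0, 0, 0],
    [0, 0, 0],
  ],
  yaw=[0, 0, 0],
)

```text
clock: 6.13
position: [0.4772, 0.0885, 0.0296]
eef_rot: [3.139, 0.0, 1.844]
ft_force: [-0.1, 0.5, -0.3]
grip_width: 1.0
finger_force: 0.0
```

```bash
sed -i 's/2.png/3.png/' b.py; python3 b.py | grep -v board; cd pics; python3 -c "
import cv2
i=cv2.imread('wrist3.png')[150:400,160:480]
cv2.imwrite('w3c.png',cv2.resize(i,(768,600),interpolation=2))"
```

```text
{'clock': 6.1333, 'position': [0.4772, 0.0885, 0.0296], 'eef_rot': [3.1394, 0.0005, 1.8443], 'qpos': [0.0452, -0.0016, -0.3563, 1.2139, 0.0, 1.3425], 'ft_force': [-0.1101, 0.487, -0.3239]}
finger_plate [366.3 275. ] 0.84 [0.5011 0.0928 0.044 ]
plunger_plate [250.6 276.8] 0.72 [0.4456 0.0758 0.044 ]
nose_end [399.2 240.8] 0.66 [0.5232 0.1025 0.014 ]
hook_tip [403.  242.5] 0.81 [0.5259 0.102  0.014 ]
probe [325.5 239.2] 0.89 [0.4822 0.0886 0.006 ]
probe_rest [330.6 233.1] 0.87 [0.485  0.0906 0.    ]
```

View pics/w3c.png

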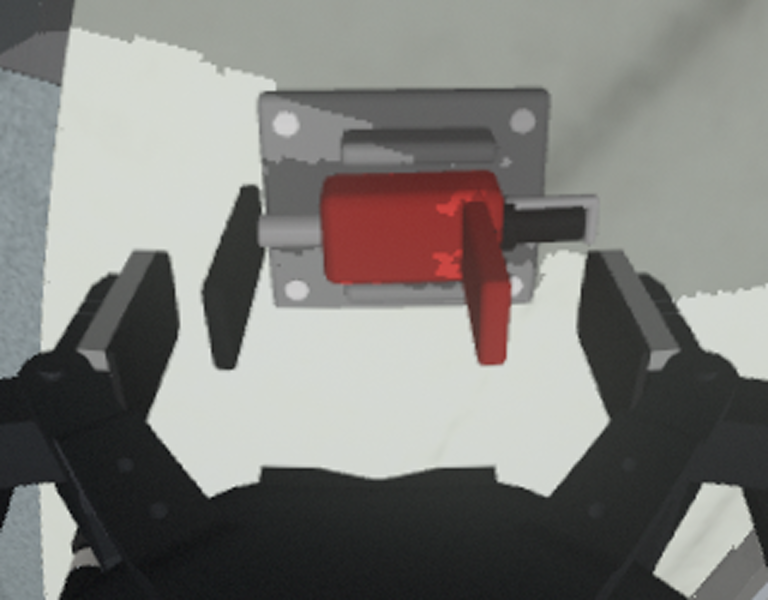

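Close crop: both fingers straddle the plates, plunger plate at (230,280) and red plate at (487,280), with free gaps on both sides. I'll close now.

Emit:
drive_tool(
  fingers=[1, 0.6, 0.5, 0.4, 0.4],
  xyz=[
    [-1.5, 0, 0],
    [0, 0, 0],
    [0, 0, 0],
    [0, 0, 0],
    [0, 0, 0],
  ],
  yaw=[0, 0, 0, 0, 0],
  force=22,
)

```text
clock: 7.05
position: [0.4802, 0.0877, 0.0309]
eef_rot: [3.134, 0.001, 1.844]
ft_force: [2.1, 1.3, 3.7]
grip_width: 0.529
finger_force: 22.9
```

Emit:
drive_tool(
  fingers=[0.3, 0.3, 0.3, 0.3, 0.3],
  xyz=[
    [0, 0, 0],
    [0, 0, 0],
    [0, 0, 0],
    [0, 0, 0],
    [0, 0, 0],
  ],
  yaw=[0, 0, 0, 0, 0],
)

```text
clock: 7.47
position: [0.4802, 0.0876, 0.0309]
eef_rot: [3.134, 0.001, 1.844]
ft_force: [4.0, 1.2, 5.2]
grip_width: 0.529
finger_force: 23.6
```

Emit:
drive_tool(
  fingers=[0.3, 0.3, 0.3, 0.3, 0.3],
  xyz=[
    [0, 0, -4],
    [0, 0, -8],
    [0, 0, -15],
    [0, 0, -20],
    [0, 0, -20],
  ],
  yaw=[0, 0, 0, 0, 0],
)

```text
clock: 7.88
position: [0.4744, 0.0868, 0.0947]
eef_rot: [-3.137, -0.001, 1.844]
ft_force: [1.0, 0.0, -0.7]
grip_width: 0.526
finger_force: 23.0
```

Emit:
drive_tool(
  fingers=[0.3, 0.3, 0.3],
  xyz=[
    [0, 0, 0],
    [0, 0, 0],
    [0, 0, 0],
  ],
  yaw=[0, 0, 0],
)

```text
clock: 8.13
position: [0.4755, 0.087, 0.0942]
eef_rot: [-3.139, -0.0, 1.844]
ft_force: [-0.5, 0.2, -0.7]
grip_width: 0.533
finger_force: 23.0
```

```bash
cat > c.py <<'E'
from h import *
s=env.state(); print({k:np.round(s[k],4).tolist() for k in ('clock','position','eef_rot','ft_force','wrist_torque','grip_width','finger_force')})
R=Ro.from_euler('xyz',s['eef_rot']).as_matrix(); T=np.array(s['position'])
P={c:optics.grab_frame(c) for c in('wrist','top','side')}
for n in ['finger_plate','plunger_plate','nose_end','hook_tip','probe']:
    rs=[]
    for c in P:
        r=optics.spot_point(P[c],n)
        if r and r[0]['conf']>.4: rs.append(ray(P[c],r[0]['location'],s)); print(n,c,np.round(r[0]['location'],1),round(r[0]['conf'],2))
    if len(rs)>1:
        X=tri(rs); print('  tri',np.round(X,4),'tool mm',np.round(R.T@(X-T)*1e3,1))
i=P['wrist']['color'][150:400,160:480]; cv2.imwrite('pics/w4c.png',cv2.resize(i,(768,600),interpolation=2))
E
python3 c.py
```

```text
{'clock': 8.1333, 'position': [0.4755, 0.087, 0.0942], 'eef_rot': [-3.1392, -0.0004, 1.8443], 'ft_force': [-0.5117, 0.2002, -0.6778], 'wrist_torque': [-0.0249, 0.0501, -0.0235], 'grip_width': 0.5332, 'finger_force': 22.9882}
finger_plate wrist [362.9 274.6] 0.7
finger_plate side [361.4 170. ] 0.9
  tri [0.4928 0.0937 0.1093] tool mm [  1.8  18.5 -15.2]
plunger_plate wrist [268.7 268.7] 0.72
plunger_plate side [252.1 237.1] 0.6
  tri [0.5516 0.2194 0.1411] tool mm [107.  109.  -47.1]
nose_end wrist [398.2 241.4] 0.93
hook_tip wrist [421.9 240.8] 0.79
hook_tip side [334.8 181.9] 0.5
  tri [0.5371 0.104  0.0801] tool mm [-0.2 63.9 13.9]
probe wrist [321.9 238.5] 0.72
```

View pics/w4c.png

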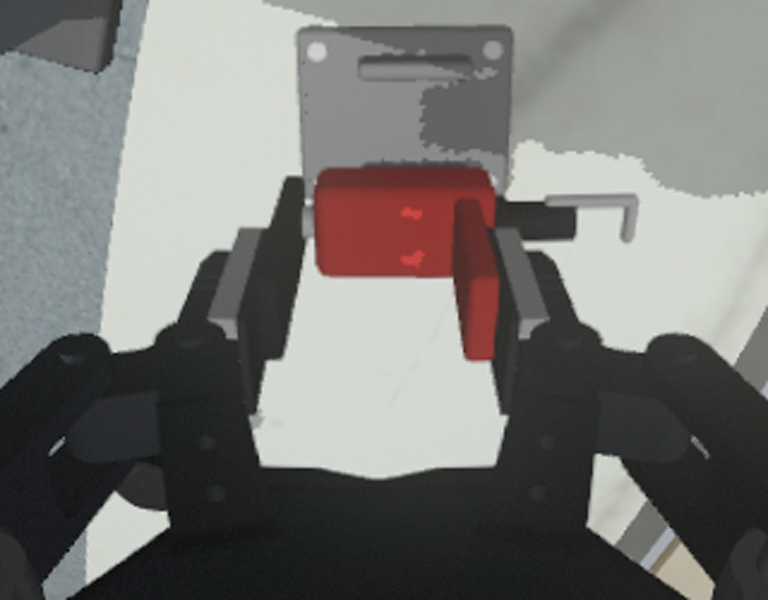

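The probe is lifted and the hook is fully out, with the bar at (630,220) and its opening facing down the picture (tool −x). Next I'll carry it above the board.

Emit:
drive_tool(
  fingers=[0.3, 0.3, 0.3, 0.3, 0.3],
  xyz=[
    [5, 1.5, -15],
    [20, 5.9, -10],
    [32, 9.4, 0],
    [38, 11.1, 0],
    [38, 11.1, 0],
  ],
  yaw=[0, 0, 0, 0, 0],
)

```text
clock: 9.45
position: [0.4786, 0.2268, 0.121]
eef_rot: [3.14, -0.0, 1.842]
ft_force: [0.5, 0.4, -0.8]
grip_width: 0.523
finger_force: 23.0
```

Emit:
drive_tool(
  fingers=[0.3, 0.3, 0.3, 0.3, 0.3],
  xyz=[
    [38, 11.1, 0],
    [32, 9.4, 0],
    [18, 5.3, 0],
    [5, 1.5, 0],
    [0, 0, 0],
  ],
  yaw=[0, 0, -0.3, 0, 0],
)

```text
clock: 9.87
position: [0.4789, 0.3238, 0.12]
eef_rot: [-3.141, 0.0, 1.852]
ft_force: [-0.2, -1.1, -0.2]
grip_width: 0.527
finger_force: 23.0
```

Emit:
drive_tool(
  fingers=[0.3, 0.3, 0.3],
  xyz=[
    [0, 0, 0],
    [0, 0, 0],
    [0, 0, 0],
  ],
  yaw=[0, 0, 0],
)

```text
clock: 10.12
position: [0.4795, 0.3212, 0.1204]
eef_rot: [-3.141, 0.0, 1.848]
ft_force: [-0.1, -0.1, -0.6]
grip_width: 0.532
finger_force: 23.0
```

```bash
cat > d.py <<'E'
from h import *
import sys
s=env.state(); print({k:np.round(s[k],4).tolist() for k in ('clock','position','eef_rot','ft_force','wrist_torque','grip_width','finger_force')})
R=Ro.from_euler('xyz',s['eef_rot']).as_matrix(); T=np.array(s['position'])
p=optics.grab_frame('wrist'); cv2.imwrite(f'pics/{sys.argv[1]}.png',p['color'])
tl=lambda X:np.round(R.T@(X-T)*1e3,1)
zu=T[2]-.0249
hz=dict(nose_end=zu+.008,hook_tip=zu+.008,test_board=0,terminal_strip=.01)
for n,z in hz.items():
    for q in optics.spot_point(p,n)[:1]:
        X=atz(p,q['location'],z,s); print(n,np.round(q['location'],1),round(q['conf'],2),np.round(X,4),'tool',tl(X))
h=cv2.cvtColor(p['color'],cv2.COLOR_BGR2HSV)
m=cv2.inRange(h,(45,120,40),(75,255,255)); k=max(cv2.findContours(m,0,1)[0],key=cv2.contourArea)[:,0]
w=np.array([atz(p,q,.01,s)[:2] for q in k],np.float32); print('board',cv2.minAreaRect(w))
# grey strip edge direction by red/brass mask of post
m=cv2.inRange(h,(12,90,80),(32,255,255)); n_,l,st,ce=cv2.connectedComponentsWithStats(m)
for a,c in zip(st[1:],ce[1:]):
    if a[4]>8 and 250<c[0]<560 and c[1]<330: print('brass',a,np.round(c,1),np.round(atz(p,c,.028,s),4),'tool',tl(atz(p,c,.028,s)))
E
python3 d.py w5
```

```text
{'clock': 10.1167, 'position': [0.4795, 0.3212, 0.1204], 'eef_rot': [-3.1414, 0.0004, 1.8477], 'ft_force': [-0.1086, -0.1397, -0.648], 'wrist_torque': [-0.0008, -0.0058, 0.0305], 'grip_width': 0.5318, 'finger_force': 22.9863}
nose_end [395.6 241.2] 0.88 [0.5239 0.334  0.1035] tool [ 0.2 46.2 16.9]
hook_tip [418.9 240.2] 0.88 [0.5379 0.3382 0.1035] tool [ 0.4 60.9 16.9]
test_board [335.  210.8] 0.63 [0.5008 0.305  0.    ] tool [-21.3  16.1 120.4]
terminal_strip [378.1 215.3] 0.59 [0.5378 0.315  0.01  ] tool [-21.8  54.4 110.4]
board ((0.4977760910987854, 0.3213959336280823), (0.13057543337345123, 0.08877108991146088), 17.31772804260254)
brass [390  22   7  11  52] [393.1  27.2] [0.4968 0.4688 0.028 ] tool [137.4  57.   92.3]
brass [ 530   75   49   64 1742] [552.4 105.6] [0.6636 0.4681 0.028 ] tool [ 91.1 217.3  92.3]
brass [375 216   9  13  70] [378.7 222.5] [0.5347 0.3151 0.028 ] tool [-20.9  51.5  92.4]
brass [298 265  42   1  42] [318.5 265. ] [0.4974 0.2618 0.028 ] tool [-62.    1.   92.4]
```

View pics/w5.png

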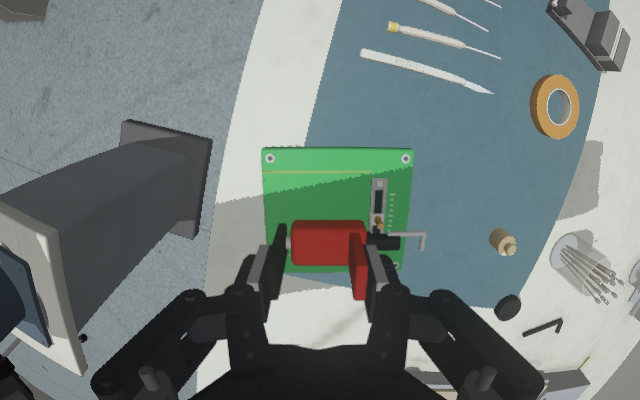

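The probe is over the board with the hook at (422,240). The post is at (379,222), which is beside the hook on its open (−y) side once parallax is allowed for. I'll refine the board yaw and the post position.

```bash
cat > e.py <<'E'
from h import *
s=env.state(); p=optics.grab_frame('wrist'); R=Ro.from_euler('xyz',s['eef_rot']).as_matrix(); T=np.array(s['position'])
o,_=ray(p,(p['cx'],p['cy']),s); print('cam',np.round(o,4),'tool',np.round(R.T@(o-T)*1e3,1), 'yaw',np.degrees(s['eef_rot'][2]))
for uv in [(378.5,217),(378.5,222),(379,228)]:
    print(uv,[np.round((R.T@(atz(p,uv,z,s)-T)*1e3)[:2],1).tolist() for z in (.012,.02,.028)])
h=cv2.cvtColor(p['color'],cv2.COLOR_BGR2HSV)
m=cv2.inRange(h,(45,100,30),(78,255,255)); k=max(cv2.findContours(m,0,cv2.CHAIN_APPROX_NONE)[0],key=cv2.contourArea)[:,0]
w=np.array([atz(p,q,.01,s)[:2] for q in k]); b=np.radians(16); B=np.array([[np.cos(b),np.sin(b)],[-np.sin(b),np.cos(b)]])
v=(w-[.5016,.3082])@B.T*1e3
for nm,a,sg,lo,hi in [('+x',0,1,-15,50),('-x',0,-1,-10,50),('+y',1,1,-55,55)]:
    e=[-65,65][sg>0] if a==0 else 60
    q=v[(abs(v[:,a]-e)<8)&(v[:,1-a]>lo)&(v[:,1-a]<hi)]
    if len(q)>10:
        f=np.polyfit(q[:,1-a],q[:,a],1); r=abs(np.polyval(f,q[:,1-a])-q[:,a]); q=q[r<1]; f=np.polyfit(q[:,1-a],q[:,a],1)
        print(nm,len(q),'offset',round(q[:,a].mean(),1),'dyaw',round(np.degrees(np.arctan(f[0]))*(-1 if a==0 else 1),2))
t=optics.grab_frame('top'); h=cv2.cvtColor(t['color'],cv2.COLOR_BGR2HSV)
E
python3 e.py
```

```text
cam [0.4562 0.4019 0.2635] tool [  83.3   -0.4 -143. ] yaw 105.91570741064761
(378.5, 217) [[-22.6, 54.5], [-19.3, 52.7], [-15.9, 51.0]]
(378.5, 222) [[-27.5, 54.9], [-24.0, 53.1], [-20.5, 51.3]]
(379, 228) [[-33.5, 55.8], [-29.8, 54.0], [-26.0, 52.2]]
+x 69 offset 64.0 dyaw -0.12
-x 46 offset -63.9 dyaw -0.92
+y 130 offset 57.6 dyaw 0.15
```

Emit:
drive_tool(
  fingers=[0.3, 0.3, 0.3, 0.3, 0.3],
  xyz=[
    [0, 0, 12],
    [0, 0, 18],
    [0, 0, 18],
    [0, 0, 12],
    [0, 0, 8],
  ],
  yaw=[-0.1, 0, 0, 0, 0],
)

```text
clock: 10.88
position: [0.4778, 0.3218, 0.0494]
eef_rot: [-3.138, 0.001, 1.851]
ft_force: [-0.6, -0.7, -1.4]
grip_width: 0.53
finger_force: 23.0
```

Emit:
drive_tool(
  fingers=[0.3, 0.3, 0.3, 0.3],
  xyz=[
    [0, 0, 4],
    [0, 0, 2],
    [0, 0, 0],
    [0, 0, 0],
  ],
  yaw=[0, 0, 0, 0],
)

```text
clock: 11.22
position: [0.4799, 0.3229, 0.0472]
eef_rot: [3.14, -0.0, 1.851]
ft_force: [-0.4, 1.1, -1.0]
grip_width: 0.527
finger_force: 23.0
```

```bash
python3 d.py w6; python3 e.py; python3 -c "
import cv2
i=cv2.imread('pics/w6.png')[140:340,220:500]
cv2.imwrite('pics/w6c.png',cv2.resize(i,(784,560),interpolation=2))"
```

```text
{'clock': 11.2167, 'position': [0.4799, 0.3229, 0.0472], 'eef_rot': [3.14, -0.0003, 1.8514], 'ft_force': [-0.4439, 1.1159, -0.9921], 'wrist_torque': [-0.0038, -0.0309, -0.0083], 'grip_width': 0.5266, 'finger_force': 22.9873}
nose_end [397.6 241.5] 0.69 [0.5256 0.336  0.0303] tool [-0.1 47.5 17. ]
hook_tip [422.1 240.4] 0.83 [0.5405 0.3406 0.0303] tool [ 0.2 63.  17. ]
test_board [341.1 253.7] 0.63 [0.5028 0.3037 0.    ] tool [-24.8  16.6  47.2]
terminal_strip [393.1 262. ] 0.62 [0.5375 0.3118 0.01  ] tool [-26.6  52.2  37.3]
board ((0.49866020679473877, 0.3181760609149933), (0.12958741188049316, 0.09639313071966171), 15.904542922973633)
brass [416   0  10  15 101] [420.8   7.5] [0.4956 0.4666 0.028 ] tool [133.7  54.8  19.4]
brass [241 203 150   2 154] [315.5 204. ] [0.4724 0.3447 0.028 ] tool [23.  -1.2 19.2]
brass [296 220  42   1  42] [316.5 220. ] [0.4756 0.3355 0.028 ] tool [13.3 -0.7 19.2]
brass [393 261  11  19  86] [398.1 269.7] [0.5349 0.3163 0.028 ] tool [-21.6  50.9  19.3]
brass [298 265  39   1  39] [317. 265.] [0.4843 0.3067 0.028 ] tool [-16.8  -0.4  19.2]
brass [355 300   9   1   9] [359. 300.] [0.5186 0.2875 0.028 ] tool [-44.7  27.3  19.3]
brass [270 306  29   2  30] [284.4 306.1] [0.4725 0.2691 0.028 ] tool [-49.7 -22.   19.2]
brass [301 307  33   1  33] [317. 307.] [0.4935 0.2746 0.028 ] tool [-50.2  -0.4  19.2]
brass [341 306  24   1  24] [352.5 306. ] [0.5161 0.2816 0.028 ] tool [-49.7  23.3  19.2]
cam [0.4561 0.4027 0.1902] tool [  83.3   -0.4 -143. ] yaw 106.07579397838231
(378.5, 217) [[8.2, 38.5], [11.6, 36.7], [15.0, 35.0]]
(378.5, 222) [[4.8, 38.7], [8.3, 37.0], [11.8, 35.2]]
(379, 228) [[0.6, 39.4], [4.3, 37.6], [8.0, 35.8]]
+x 82 offset 64.3 dyaw -0.25
-x 14 offset -63.7 dyaw 1.32
+y 177 offset 58.0 dyaw 0.63
```

View pics/w6c.png

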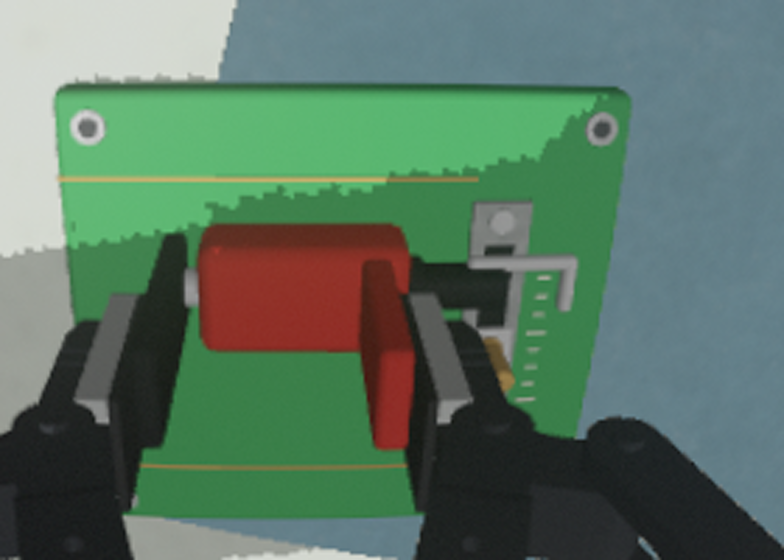

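The close view shows the post at crop (497,362), on the open side of the hook and level with the gap. I'll shift back about 1 mm, then lower gently onto the board.

Emit:
drive_tool(
  fingers=[0.3, 0.3, 0.3, 0.3, 0.3],
  xyz=[
    [0, -1.2, 2],
    [0, 0, 3],
    [0, 0, 2],
    [0, 0, 1],
    [0, 0, 0.5],
  ],
  yaw=[0, 0, 0, 0, 0],
)

```text
clock: 11.98
position: [0.4778, 0.3221, 0.0372]
eef_rot: [-3.141, 0.0, 1.851]
ft_force: [0.8, -0.2, -0.4]
grip_width: 0.527
finger_force: 23.0
```

Emit:
drive_tool(
  fingers=[0.3, 0.3, 0.3, 0.3, 0.3],
  xyz=[
    [0, 0, 0],
    [0, 0, 0.5],
    [0, 0, 0.5],
    [0, 0, 0.5],
    [0, 0, 0],
  ],
  yaw=[0, 0, 0, 0, 0],
)

```text
clock: 12.4
position: [0.4781, 0.3223, 0.0363]
eef_rot: [-3.142, -0.0, 1.851]
ft_force: [-0.3, -0.7, -0.7]
grip_width: 0.529
finger_force: 23.0
```

Emit:
drive_tool(
  fingers=[0.3, 0.3, 0.3, 0.3, 0.3],
  xyz=[
    [0, 0, 0.4],
    [0, 0, 0.4],
    [0, 0, 0.4],
    [0, 0, 0],
    [0, 0, 0],
  ],
  yaw=[0, 0, 0, 0, 0],
)

```text
clock: 12.82
position: [0.4781, 0.3222, 0.0351]
eef_rot: [-3.141, 0.0, 1.851]
ft_force: [0.3, -0.2, -0.6]
grip_width: 0.529
finger_force: 23.0
```

Emit:
drive_tool(
  fingers=[0.3, 0.3, 0.3, 0.3],
  xyz=[
    [0, 0, 0.3],
    [0, 0, 0.3],
    [0, 0, 0],
    [0, 0, 0],
  ],
  yaw=[0, 0, 0, 0],
)

```text
clock: 13.15
position: [0.4782, 0.3223, 0.0349]
eef_rot: [3.141, -0.0, 1.851]
ft_force: [-0.3, -1.0, 1.8]
grip_width: 0.531
finger_force: 24.0
```

Board contact at z = 0.0349, with about 2 N down. Now the slide sideways.

Emit:
drive_tool(
  fingers=[0.3, 0.3, 0.3, 0.3, 0.3],
  xyz=[
    [-1, 0, 0],
    [-2, 0, 0],
    [-2, 0, 0],
    [-2, 0, 0],
    [-1, 0, 0],
  ],
  yaw=[0, 0, 0, 0, 0],
)

```text
clock: 13.57
position: [0.4808, 0.3147, 0.0349]
eef_rot: [3.141, -0.001, 1.851]
ft_force: [0.1, 2.2, 2.1]
grip_width: 0.528
finger_force: 24.1
```

Emit:
drive_tool(
  fingers=[0.3, 0.3, 0.3, 0.3, 0.3],
  xyz=[
    [-1, 0, 0],
    [-1, 0, 0],
    [-1, 0, 0],
    [-1, 0, 0],
    [0, 0, 0],
  ],
  yaw=[0, 0, 0, 0, 0],
)

```text
clock: 13.98
position: [0.4818, 0.3108, 0.0348]
eef_rot: [3.141, -0.0, 1.851]
ft_force: [-1.1, 2.0, 3.0]
grip_width: 0.529
finger_force: 24.6
```

```bash
python3 d.py w7|grep -v 'brass \[2\|brass \[.*-50'; python3 -c "
import cv2
i=cv2.imread('pics/w7.png')[200:340,300:500]
cv2.imwrite('pics/w7c.png',cv2.resize(i,(800,560),interpolation=2))"
```

```text
{'clock': 13.9833, 'position': [0.4818, 0.3108, 0.0348], 'eef_rot': [3.1409, -0.0003, 1.8512], 'ft_force': [-1.093, 2.0041, 2.9506], 'wrist_torque': [0.4652, 0.1274, -0.015], 'grip_width': 0.5287, 'finger_force': 24.555}
nose_end [395.5 240.7] 0.58 [0.5259 0.3241 0.0179] tool [ 0.5 46.1 16.9]
hook_tip [423.8 243.7] 0.65 [0.5443 0.3266 0.0179] tool [-2.1 64.5 16.9]
terminal_strip [403.3 254.3] 0.69 [0.5381 0.3129 0.01  ] tool [-13.6  54.7  24.9]
board ((0.499054491519928, 0.3165696859359741), (0.12975415587425232, 0.0993301272392273), 16.035985946655273)
brass [399 254  15  20 162] [406.4 263.6] [0.5339 0.3159 0.028 ] tool [-9.5 51.5  6.9]
brass [355 300   9   1   9] [359. 300.] [0.5156 0.2842 0.028 ] tool [-34.9  25.2   6.8]
```

View pics/w7c.png

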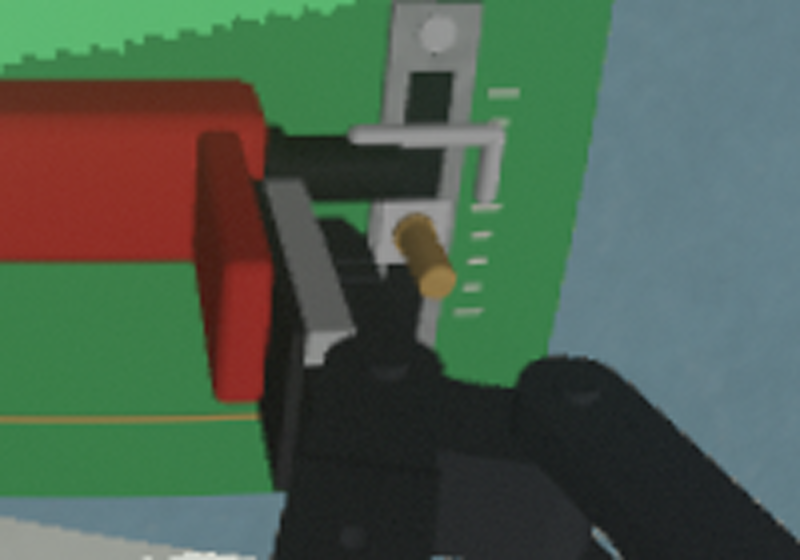

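The post leans in this view; its mid-height is at about (423,252). That lies between the bar and the nose end, centred in the gap, with about 12 mm of slide left. I'll take some load off the board so friction stays low, then continue gently.

Emit:
drive_tool(
  fingers=[0.3, 0.3, 0.3, 0.3, 0.3],
  xyz=[
    [0, 0, -0.3],
    [-1, 0, 0],
    [-1, 0, 0],
    [-1, 0, 0],
    [-1, 0, 0],
  ],
  yaw=[0, 0, 0, 0, 0],
)

```text
clock: 14.65
position: [0.4825, 0.3069, 0.0348]
eef_rot: [-3.141, -0.0, 1.851]
ft_force: [-0.8, 2.6, 4.7]
grip_width: 0.528
finger_force: 24.7
```

Emit:
drive_tool(
  fingers=[0.3, 0.3, 0.3, 0.3, 0.3],
  xyz=[
    [-1, 0, 0],
    [-1, 0, 0],
    [-1, 0, 0],
    [-1, 0, 0],
    [-0.5, 0, 0],
  ],
  yaw=[0, 0, 0, 0, 0],
)

```text
clock: 15.07
position: [0.4838, 0.3024, 0.0348]
eef_rot: [-3.141, -0.0, 1.851]
ft_force: [-0.6, 2.0, 4.3]
grip_width: 0.528
finger_force: 24.8
```

Emit:
drive_tool(
  fingers=[0.3, 0.3, 0.3, 0.3],
  xyz=[
    [0, 0, -0.3],
    [0, 0, -0.2],
    [-0.5, 0, 0],
    [-0.5, 0, 0],
  ],
  yaw=[0, 0, 0, 0],
)

```text
clock: 15.4
position: [0.4839, 0.3012, 0.0349]
eef_rot: [-3.141, 0.001, 1.851]
ft_force: [0.2, 1.5, 1.9]
grip_width: 0.53
finger_force: 23.9
```

Emit:
drive_tool(
  fingers=[0.3, 0.3, 0.3],
  xyz=[
    [-0.5, 0, 0],
    [-0.5, 0, 0],
    [0, 0, 0],
  ],
  yaw=[0, 0, 0],
)

```text
clock: 15.65
position: [0.4841, 0.3001, 0.0349]
eef_rot: [-3.141, 0.001, 1.851]
ft_force: [-0.4, 0.3, 1.2]
grip_width: 0.524
finger_force: 23.6
```

Emit:
drive_tool(
  fingers=[0.3, 0.3, 0.3],
  xyz=[
    [-0.5, 0, 0],
    [-0.5, 0, 0],
    [0, 0, 0],
  ],
  yaw=[0, 0, 0],
)

```text
clock: 15.9
position: [0.4843, 0.2992, 0.0349]
eef_rot: [-3.141, 0.001, 1.851]
ft_force: [0.1, -0.0, -0.3]
grip_width: 0.527
finger_force: 23.4
```

```bash
python3 d.py w8|grep -v 'brass \[2\|brass \[.*-50'
```

```text
{'clock': 15.9, 'position': [0.4843, 0.2992, 0.0349], 'eef_rot': [-3.1406, 0.0007, 1.8512], 'ft_force': [0.1121, -0.0067, -0.3346], 'wrist_torque': [0.1277, 0.0518, 0.0012], 'grip_width': 0.5269, 'finger_force': 23.359}
nose_end [396.8 243.7] 0.63 [0.53   0.3108 0.018 ] tool [-1.5 47.1 16.9]
hook_tip [422.8 239.8] 0.87 [0.545  0.3173 0.018 ] tool [ 0.7 63.4 16.8]
test_board [346.8 228.7] 0.7 [0.502  0.3047 0.    ] tool [ 0.4 18.5 34.9]
terminal_strip [406.4 236.8] 0.93 [0.5377 0.3135 0.01  ] tool [-1.  55.2 24.8]
board ((0.5006113052368164, 0.311088502407074), (0.12985652685165405, 0.10965876281261444), 15.935172080993652)
brass [402 237  16  20 159] [410.3 246.5] [0.5341 0.3154 0.028 ] tool [ 1.8 52.3  6.8]
brass [355 300   9   1   9] [359. 300.] [0.5182 0.2726 0.028 ] tool [-35.   25.2   6.9]
```

Side force is near zero now, so the post will be felt clearly. I'm continuing in small steps.

Emit:
drive_tool(
  fingers=[0.3, 0.3, 0.3],
  xyz=[
    [-0.5, 0, 0],
    [-0.5, 0, 0],
    [0, 0, 0],
  ],
  yaw=[0, 0, 0],
)

```text
clock: 16.4
position: [0.4849, 0.2985, 0.0352]
eef_rot: [-3.141, 0.0, 1.851]
ft_force: [0.7, -1.6, -1.3]
grip_width: 0.53
finger_force: 23.0
```

Emit:
drive_tool(
  fingers=[0.3, 0.3, 0.3],
  xyz=[
    [-0.5, 0, 0],
    [-0.5, 0, 0],
    [0, 0, 0],
  ],
  yaw=[0, 0, 0],
)

```text
clock: 16.65
position: [0.4852, 0.2976, 0.0353]
eef_rot: [-3.142, 0.0, 1.851]
ft_force: [0.3, -0.2, -1.2]
grip_width: 0.524
finger_force: 23.0
```

Emit:
drive_tool(
  fingers=[0.3, 0.3, 0.3],
  xyz=[
    [-0.5, 0, 0.2],
    [-0.5, 0, 0],
    [0, 0, 0],
  ],
  yaw=[0, 0, 0],
)

```text
clock: 16.9
position: [0.4855, 0.2967, 0.0351]
eef_rot: [-3.142, 0.0, 1.851]
ft_force: [0.8, 0.6, -1.2]
grip_width: 0.526
finger_force: 23.0
```

Emit:
drive_tool(
  fingers=[0.3, 0.3],
  xyz=[
    [-0.5, 0, 0],
    [0, 0, 0],
  ],
  yaw=[0, 0],
)

```text
clock: 17.07
position: [0.4856, 0.2963, 0.0351]
eef_rot: [3.142, -0.0, 1.851]
ft_force: [0.4, 0.4, -1.4]
grip_width: 0.533
finger_force: 23.0
```

Emit:
drive_tool(
  fingers=[0.3, 0.3, 0.3],
  xyz=[
    [-0.5, 0, 0],
    [-0.5, 0, 0],
    [0, 0, 0],
  ],
  yaw=[0, 0, 0],
)

```text
clock: 17.32
position: [0.4858, 0.2955, 0.0351]
eef_rot: [-3.142, -0.001, 1.852]
ft_force: [-0.9, 0.6, -1.4]
grip_width: 0.531
finger_force: 23.0
```

```bash
python3 d.py w9|grep -v 'brass \[2\|brass \[.*-50'; python3 -c "
import cv2
i=cv2.imread('pics/w9.png')[200:340,300:500]
cv2.imwrite('pics/w9c.png',cv2.resize(i,(800,560),interpolation=2))"
```

```text
{'clock': 17.3167, 'position': [0.4858, 0.2955, 0.0351], 'eef_rot': [-3.1416, -0.0006, 1.8515], 'ft_force': [-0.9005, 0.6026, -1.3646], 'wrist_torque': [0.1597, 0.0404, 0.0677], 'grip_width': 0.5315, 'finger_force': 22.9821}
nose_end [397.8 240.9] 0.71 [0.5314 0.3091 0.0182] tool [ 0.4 47.5 16.9]
hook_tip [421.1 244. ] 0.75 [0.5467 0.3108 0.0182] tool [-2.2 62.7 16.9]
test_board [346.7 224.8] 0.63 [0.5026 0.3035 0.    ] tool [ 3.  18.4 35.1]
terminal_strip [404.9 231.4] 0.83 [0.5369 0.313  0.01  ] tool [ 2.6 53.9 25.1]
board ((0.5010755062103271, 0.3095565438270569), (0.1297311782836914, 0.11316781491041183), 15.748191833496094)
brass [405 237  13  15 114] [411.6 243.8] [0.5359 0.3134 0.028 ] tool [ 3.3 53.1  7.1]
brass [355 300   9   1   9] [359. 300.] [0.5198 0.2688 0.028 ] tool [-35.1  25.2   7.1]
```

View pics/w9c.png

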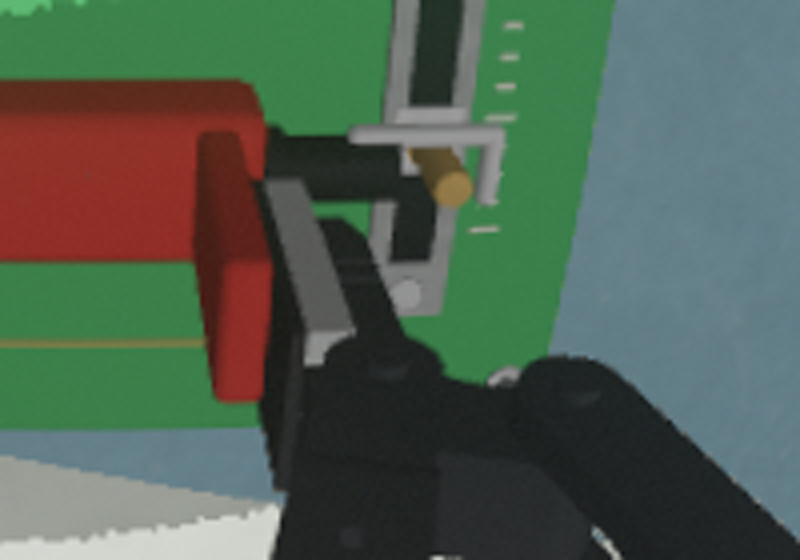

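The post is in the hook at (440,175), just at the shank, and the wrist moment is starting to rise (0.07 N m). A bit more to be sure of contact.

Emit:
drive_tool(
  fingers=[0.3, 0.3, 0.3],
  xyz=[
    [-0.5, 0, 0],
    [-0.5, 0, 0],
    [0, 0, 0],
  ],
  yaw=[0, 0, 0],
)

```text
clock: 17.82
position: [0.4861, 0.2947, 0.0351]
eef_rot: [-3.142, -0.001, 1.852]
ft_force: [-0.7, 1.7, -0.6]
grip_width: 0.533
finger_force: 23.0
```

```bash
python3 d.py w10|grep 'clock\|brass \[4'
```

```text
{'clock': 17.8167, 'position': [0.4861, 0.2947, 0.0351], 'eef_rot': [-3.1416, -0.0008, 1.8516], 'ft_force': [-0.7416, 1.6788, -0.6466], 'wrist_torque': [0.4436, 0.1367, 0.108], 'grip_width': 0.5329, 'finger_force': 22.9823}
brass [407 237  11  14 111] [411.8 243.7] [0.5362 0.3126 0.028 ] tool [ 3.4 53.1  7.1]
```

A side force of about 1.8 N and a moment of 0.108 N m (2 N at the hook) confirm the post is in the hook. I'll back off so the post stands unstrained, settle onto the board, then check.

Emit:
drive_tool(
  fingers=[0.3, 0.3, 0.3],
  xyz=[
    [0.6, 0, 0],
    [0.5, 0, 0],
    [0, 0, 0],
  ],
  yaw=[0, 0, 0],
)

```text
clock: 18.32
position: [0.4859, 0.2953, 0.0351]
eef_rot: [-3.142, 0.001, 1.851]
ft_force: [-0.4, 0.5, -0.3]
grip_width: 0.528
finger_force: 23.0
```

Emit:
drive_tool(
  fingers=[0.3, 0.3, 0.3],
  xyz=[
    [0, 0, 0.3],
    [0, 0, 0.2],
    [0, 0, 0],
  ],
  yaw=[0, 0, 0],
)

```text
clock: 18.57
position: [0.4859, 0.2953, 0.0349]
eef_rot: [3.141, 0.0, 1.851]
ft_force: [-1.6, 0.8, 1.4]
grip_width: 0.526
finger_force: 23.7
```

```bash
python3 d.py w11|grep 'clock\|brass \[4'
```

```text
{'clock': 18.5667, 'position': [0.4859, 0.2953, 0.0349], 'eef_rot': [3.1414, 0.0003, 1.8512], 'ft_force': [-1.6295, 0.7754, 1.3687], 'wrist_torque': [0.1435, 0.2529, 0.0515], 'grip_width': 0.5264, 'finger_force': 23.7482}
brass [406 237  12  15 115] [411.7 244. ] [0.536  0.3132 0.028 ] tool [ 3.3 53.   6.9]
```

On the board with about 1 N on the post. I'll open slowly and follow down with the pads' backward swing.

Emit:
drive_tool(
  fingers=[0.55, 0.58, 0.61, 0.64, 0.67],
  xyz=[
    [0, 0, 0.3],
    [0, 0, 0.4],
    [0, 0, 0.4],
    [0, 0, 0.3],
    [0, 0, 0],
  ],
  yaw=[0, 0, 0, 0, 0],
)

```text
clock: 19.23
position: [0.4859, 0.295, 0.0329]
eef_rot: [-3.141, 0.001, 1.851]
ft_force: [-0.1, -0.4, 1.0]
grip_width: 0.672
finger_force: 0.0
```

Emit:
drive_tool(
  fingers=[0.7, 0.8, 0.9, 1, 1],
  xyz=[
    [0, 0, 0],
    [0, 0, 0],
    [0, 0, 0],
    [0, 0, 0],
    [0, 0, 0],
  ],
  yaw=[0, 0, 0, 0, 0],
)

```text
clock: 19.65
position: [0.4859, 0.2954, 0.0332]
eef_rot: [3.142, 0.0, 1.851]
ft_force: [0.3, 0.1, 0.2]
grip_width: 1.0
finger_force: 0.0
```

```bash
python3 d.py w12|grep -v 'brass \[2\|brass \[.*-50'
```

```text
{'clock': 19.65, 'position': [0.4859, 0.2954, 0.0332], 'eef_rot': [3.1415, 0.0001, 1.8512], 'ft_force': [0.289, 0.1338, 0.2382], 'wrist_torque': [-0.0086, 0.0322, -0.0148], 'grip_width': 1.0, 'finger_force': 0.0}
nose_end [404.7 240.7] 0.83 [0.5356 0.3101 0.0163] tool [ 0.4 51.8 16.9]
hook_tip [414.  238.4] 0.59 [0.5407 0.313  0.0163] tool [ 1.8 57.6 16.9]
test_board [347.4 226.1] 0.87 [0.503  0.3034 0.    ] tool [ 3.  18.7 33.2]
terminal_strip [405.3 230.7] 0.7 [0.5362 0.314  0.01  ] tool [ 4.  53.5 23.2]
board ((0.4993816614151001, 0.3154761791229248), (0.13053610920906067, 0.1001419648528099), 16.613256454467773)
brass [352 164  51   2  89] [375.9 164.5] [0.5001 0.3505 0.028 ] tool [49.  28.9  5.2]
brass [408 237  11  15 115] [412.8 244.5] [0.5359 0.3138 0.028 ] tool [ 3.9 53.1  5.2]
brass [376 285  14   2  16] [382.2 285.6] [0.5289 0.2835 0.028 ] tool [-23.3  38.1   5.2]
```

View pics/w12.png

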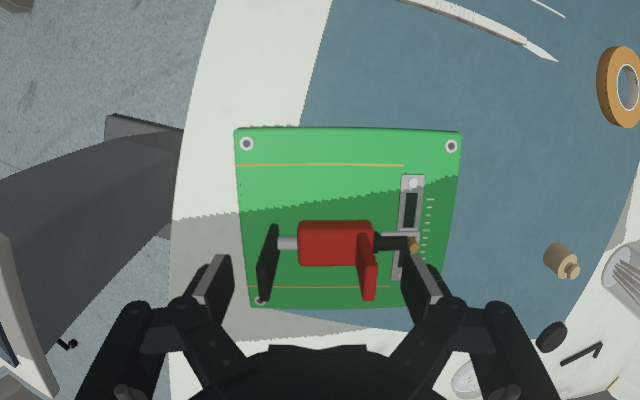

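The hook has closed on the post at (413,244), and the probe is flat and parallel to the board edges. I'll lift clear.

Emit:
drive_tool(
  fingers=[1, 1, 1, 1, 1],
  xyz=[
    [0, 0, -5],
    [0, 0, -15],
    [0, 0, -25],
    [0, 0, -30],
    [0, 0, -30],
  ],
  yaw=[0, 0, 0, 0, 0],
)

```text
clock: 20.32
position: [0.4851, 0.2951, 0.1389]
eef_rot: [-3.14, 0.0, 1.851]
ft_force: [0.7, -0.3, -0.0]
grip_width: 1.0
finger_force: 0.0
```

Emit:
drive_tool(
  fingers=[1, 1, 1, 1],
  xyz=[
    [0, 0, 0],
    [0, 0, 0],
    [0, 0, 0],
    [0, 0, 0],
  ],
  yaw=[0, 0, 0, 0],
)

```text
clock: 20.65
position: [0.485, 0.295, 0.1368]
eef_rot: [-3.139, 0.0, 1.851]
ft_force: [0.4, -0.2, -0.7]
grip_width: 1.003
finger_force: 0.0
```

```bash
cat > f.py <<'E'
from h import *
s=env.state(); print(np.round(s['position'],4),s['clock'],np.round(s['ft_force'],1))
p=optics.grab_frame('wrist'); X={}
for n,z in dict(finger_plate=.048,plunger_plate=.048,nose_end=.018,hook_tip=.018,probe=.01,petri=0,brass_weight=0).items():
    for q in optics.spot_point(p,n)[:1]: X[n]=atz(p,q['location'],z,s); print(n,round(q['conf'],2),np.round(X[n],4))
for a,b in (('plunger_plate','finger_plate'),('plunger_plate','nose_end'),('probe','nose_end')):
    if a in X and b in X: d=X[b]-X[a]; print(a,b,round(np.hypot(*d[:2])*1e3,1),'mm',round(np.degrees(np.arctan2(d[1],d[0])),1),'deg')
# barrel long edges (red)
h=cv2.cvtColor(p['color'],cv2.COLOR_BGR2HSV); m=cv2.inRange(h,(0,150,60),(8,255,255))|cv2.inRange(h,(172,150,60),(180,255,255))
k=max(cv2.findContours(m,0,1)[0],key=cv2.contourArea)[:,0]; x0,x1=k[:,0].min(),k[:,0].max()
top=[]
for u in range(int(x0+.15*(x1-x0)),int(x0+.75*(x1-x0))):
    r=np.flatnonzero(m[:,u]); top.append(atz(p,(u,r.min()),.022,s)[:2])
top=np.array(top); f=cv2.fitLine(top.astype(np.float32),cv2.DIST_HUBER,0,.01,.01).ravel(); print('barrel edge deg',np.degrees(np.arctan2(f[1],f[0])))
i=p['color'][120:320,220:500]; cv2.imwrite('pics/w13c.png',cv2.resize(i,(784,560),interpolation=2))
E
python3 f.py; cp a.py a2.py; sed -i "s/0.png/9.png/" a2.py; python3 a2.py | grep -A3 'petri\|brass\|eyep'
```

```text
[0.485  0.295  0.1368] 20.65 [ 0.4 -0.2 -0.7]
finger_plate 0.58 [0.5098 0.3032 0.048 ]
plunger_plate 0.62 [0.4594 0.2908 0.048 ]
nose_end 0.89 [0.534  0.3096 0.018 ]
hook_tip 0.91 [0.5394 0.3137 0.018 ]
probe 0.83 [0.4912 0.2968 0.01  ]
brass_weight 0.76 [0.6765 0.3276 0.    ]
plunger_plate finger_plate 51.9 mm 13.8 deg
plunger_plate nose_end 76.9 mm 14.1 deg
probe nose_end 44.7 mm 16.7 deg
barrel edge deg 16.228905
petri top [300.1 151.4] 0.72 [0.6852 0.1848 0.    ]
petri side [252.2 235.9] 0.88 [0.6878 0.1926 0.    ]
petri wrist [375.5 185.8] 0.62 [0.5398 0.3083 0.    ]
   tri [ 0.6365  0.2364 -0.0009]
brass_weight top [239.3 156.1] 0.55 [0.6735 0.3282 0.    ]
brass_weight side [237.5 285.2] 0.79 [0.6769 0.3242 0.    ]
brass_weight wrist [495.  206.4] 0.76 [0.6792 0.3252 0.    ]
   tri [0.6743 0.3272 0.0044]
eyepiece top [410.1 266.3] 0.62 [ 0.4203 -0.0655  0.    ]
eyepiece side [389.9 177.8] 0.44 [ 0.4257 -0.0649  0.    ]
   tri [ 0.423  -0.0658 -0.0005]
```

```bash
python3 -c "
from cell import env; print(env.job_done())"
```

```text
the job is handed in; nothing more can be done
None
```

The job is handed in: the probe lies flat on the board with its hook clipped on the post. It points within about 0.2° of straight across the slot, the post was felt with about 2 N, and the bystanders measured as still in place.

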